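# Clamp the cork block with the ratchet bar clamp

## Task

Hold the loose cork sanding block in the bench bar clamp for gluing: first swing the open hold-down flap over it and right down, so that its tab drops behind the front rim. Then pump the clamp's trigger towards the handle, stroke by stroke, until the moving jaw's sprung pad pinches the block against the fixed jaw with its springs pressed in about half-way; never let the springs go near solid (that crushes the cork), and do not push the jaw by hand. Finish still holding the trigger squeezed at that pressure, and leave the things lying around alone.

Things in the scene. Friction and masses are not known exactly. Their poses are not given: they have to be found in the camera images.
- clamp: Dark steel bar clamp screwed to the bench, 365 mm long. Origin on the bench top under the fixed jaw's face; y runs from the handle (-y) to the moving jaw (+y), x across (away from the robot at yaw 0), z up. In mm: fixed jaw face y = 0, top z = 90; bed floor z = 60, x -36 to 36 between rims; front rim x -42 to -36, top z = 80; rear rim top z = 92. Only handle, trigger and flap rise above z = 98.
- cork_block: Loose cork sanding block 36 x 60 x 26 mm (x, y, z), lying on the bed between the jaws with its 60 mm length along the clamp; origin at the centre of its underside.
- flap (a joint): Hinge of the aluminium flap, rad: 0 = shut, level across the bed, tab behind the front rim; 1.57 = upright; starts at 1.75 to 2.05, leaning away from the robot. Stiff (0.07 N m): stays where it is left. A strip 26 mm wide (y), 4 mm thick, 105 mm long, with a 9 mm round bead, 34 mm wide, at its free edge; the tab hangs 20 mm below it, 76 mm from the hinge.
- flap_hinge (a point): Point on the flap's hinge line, half-way along it; at clamp (45, 30, 92) mm. The hinge line runs along the clamp's y; in the clamp's frame the strip points from here along (-cos a, 0, sin a), a = joint flap.
- flap_edge (a point): Centre of the flap's free edge (the bead), 105 mm from the hinge line; it moves with the flap.
- trigger (a joint): Swing of the trigger, rad: 0 = at rest, 0.26 = fully squeezed to the handle (-y). Spring return: 3 to 5 N at the bar; the pad's force adds 0.75 times itself. A full squeeze pulls the free jaw 10 to 14 mm, about half that once the pad is pressed (its first quarter only engages the teeth); on the way back a pawl holds the jaw (it may slip back a 3.3 mm tooth). Takes several strokes.
- trigger_bar (a point): Centre of the trigger's round finger bar, 12 mm thick, 36 mm long across the clamp (x), 121 mm above the bench. Moves with the trigger, 28 mm along -y from rest to full squeeze. From its outer (+y) side to the handle's outer (-y) face: 52 mm at rest, 24 mm fully squeezed.
- handle_grip (a point): Centre of the fixed upright handle, at clamp (0, -175, 122) mm; handle 10 mm thick (y), 30 mm wide (x), top at z = 140 mm. At rest the trigger bar's centre is 41 mm from here along +y. A gripper can come from straight above and close along y over handle and trigger bar; only the trigger gives way.
- jaw (a joint): Travel of the moving jaw, m; starts at 0 to 0.020 and grows as it closes towards the fixed jaw (-y); it moves one way. To be moved by the trigger only.
- pad (a joint): How far the rubber pad on the moving jaw is pushed back on its springs, m: 0 = free, 0.014 = solid; 1.5 N per mm. About half-way (0.007) is right; above 0.0125 the cork is crushed.
- pad_face (a point): Centre of the face of the moving jaw's pad, 50 mm wide and 30 mm high, 77 mm above the bench; the pad touches the block when it is 60 mm from the block's other end.
- tape_measure: Bystander: yellow tape measure 35 x 72 x 62 mm, lying loose; origin at the centre of its underside.
- brown_block: Bystander: brown rubber sanding block 40 x 52 x 22 mm; origin at the centre of its underside.
- tape_roll: Bystander: roll of masking tape, 104 mm across, 24 mm high; origin at the centre of its underside.
Things that resemble listed ones, but are neither listed nor needed, are in the scene too. Several things have the shape of the cork_block; the one meant has the colours described above.

How it is judged (in metres and radians):
On the way, in this order (a step that is already met when the one before it is completed fails the run):
1. the flap is right down, its tab behind the front rim, before the pad is pressed (value of joint flap below 0.06 rad and value of joint pad below 0.003 m), for 0.2 s.
2. the pad pinches the block against the fixed jaw (value of joint pad above 0.0035 m and y of cork_block in the frame of clamp below 0.0325 m), for 0.2 s.
At the end, for the whole second after the job is handed in: Flap shut (within 0.06 rad); cork block flat and square on the bed, within 2.5 mm of the fixed jaw and against the pad, whose springs are pressed in 3.5 to 10.5 mm; the fingers still hold the trigger squeezed (over 0.02 rad, over 2 N) (all of step 2 and value of joint flap below 0.06 rad and value of joint pad below 0.0105 m and y of cork_block in the frame of clamp above 0.027 m and y of pad_face in the frame of cork_block below 0.0325 m and z of cork_block in the frame of clamp below 0.063 m and angle between the y axis of cork_block and the y axis of clamp, either way round below 0.08 rad and value of joint trigger above 0.02 rad and contact force between the fingers and clamp above 2 N); the arm keeps its last pose, push and grip.
It fails at once if the pad's springs were pressed almost solid: the cork is crushed (value of joint pad above 0.0125 m).
It fails at once if the jaw was pushed by hand (contact force between any of the arm, the fingers and jaw above 1 N).
It fails at once if a bystander was disturbed (distance of any of tape_measure, brown_block, tape_roll from where it was at the start of the episode above 0.02 m).
It also fails if it takes over 64 s, if anything falls off the work surface, if the arm or the gripper's body presses on something with over 40 N, if the wrist force passes 120 N, or if a joint passes its speed limit or range.

## Robot

A 6-joint arm with a two-finger parallel gripper is mounted at the origin on the work surface; the furniture and walls round the work are solid. World frame = base frame: x ahead of the robot, y to its left, z up, the work surface at z = 0. Lengths are in mm, angles in rad, forces in N, time in s.
With the tool pointing down it reaches from about 375 to 900 mm from the base axis. Payload 3.1 kg.
Tool frame: the origin (TCP) lies midway between the tips of the shut fingers; the grasp point (between the pads) lies 19 mm behind it; z points along the fingers, y is the line along which they close (so a half turn about z gives the same grasp; the last joint's range is limited). The gripper opens to 87 mm and grips with 3 to 60 N. Pads are 19 mm wide; open, the fingers measure 117 mm over their backs; the gripper's body (75 mm by 190 mm) begins 51 mm behind the grasp point.
Start: joints at [1.026, 0.527, 1.433, -0, 1.181, -0.178], TCP at [223.519, 583.64, 222.548] pointing down, gripper open.
Joint ranges: [-3.08, 3.08], [-0.75, 2.2], [0.22, 2.44], [-1.43, 4.57], [0, 2.65], [-2.85, 2.85]. Speed limits (rad/s): [2.79, 2.79, 3.14, 3.14, 3.14, 3.14].

## Interface

Orientations are given as a unit quaternion [w, x, y, z].
In Python, from cell import bot, vision, spotter gives the robot as it stands.
- The arm moves only by the tool play_rows, never from a script. Its argument "steps" is a list of rows, each a list of 5 numbers: the opening, from -1 (shut) to 1 (fully open), then the shift along the tool's x, y, z in cm, then the turn about the tool's z in degrees. A call has 1 to 5 rows; each row shifts and turns the commanded pose from where the row before left it, along the tool's axes as they then stand; what a row does not reach is not made up. A row lasts 1/12 s, in which the tool goes at most 41.7 mm and 7.16 degrees, less where a joint would pass 70% of its speed; a pose out of reach is approached as far as the arm can. A call with a gripper value outside its range is refused whole. The fingers move at their own pace and stop on an object; the grip force is fixed at half the most. Time passes only in rows, so rows that do not move let the fingers close. It gives the time, the measured TCP pose, the force, the opening and the grip force at its end, in the units of the state.
- bot.sense(): the state, without advancing time (a new reading comes with each control period).
- vision.get_image(name): name is "scene" or "top" or "wrist"; returns a dict with "img" (400x640x3 uint8, blue, green, red), "fx", "fy", "cx", "cy" (pixels), "view" (4x4, takes a point from world to camera coordinates). Camera axes: x right, y down, z forward; pixel columns grow to the right and rows downward; lengths in mm; the calibration is good to about 2 mm. The wrist camera is an equidistant fisheye: a pixel r from the principal point sees the ray r / f radians off the axis. A picture is of the moment at which its call begins. There is no depth.
- bot.sign_off(): hands the job in; it is judged then, once.
Trained networks look in a picture, given as the dict that the camera call returned (one of the last four; its "shot" number tells which), for a name from the list of things; names that differ only in an ending like _2 or _b are one class to them, and where a whole thing is asked for, a point or a joint stands for the part that bears it (a point fixed in the world has none). Each returns a list of dicts, best first, with "p" (0 to 1); they miss things now and then, are a little off and sometimes report something else, mostly with a low value. They report only what shows in the picture. A call takes as long as a camera call. They do not tell look-alikes from the thing itself.
- spotter.boxes_of(target, picture): "centre" ([column, row] in pixels, amid what is visible of it).
- spotter.masks_of(target, picture): "pixels" (400x640 bool, what is visible of it) and "centre" ([column, row] in pixels, amid what is visible of it).
- spotter.pinpoint(target, picture): "centre" ([column, row] in pixels: a listed point, or the origin of a listed thing).
The state is a dict: "time_s": time; "joint_positions": joint angles; "qvel": joint speeds; "effort": joint torques, N m; "eef_pos": TCP position; "orientation": TCP orientation; "contact_force": force on the tool from outside, world axes, zero at the start; "moment": the same for the moment, N m; "gripper_width": finger opening in mm; "gripper_force": force on a finger pad.
Only numpy, scipy, OpenCV 4.12 (cv2) and the standard library are available. Lean on these libraries where they do the work, as an engineer would, in place of code of your own. Each camera call takes 0.05 s, during which the arm holds its last target. There are 200 camera calls.

## Working session

There is one attempt and no reset: what is moved stays moved. The work goes in short steps, Python scripts to look and compute and a tool call to move; the robot and the scene stay as the last step left them, time stands still between calls to the robot, and variables do not carry over. Pictures are saved under pics/ and viewed, at most 10 in all, crops included, and the job is handed in when it is done.

Besides the shell and the picture viewer there is one more tool, called after "Emit:" as name([rows], argument=value, ...), one row to a line, values as JSON. play_rows: Moves the arm, as the interface text tells. Its arguments: {"type":"object","properties":{"steps":{"type":"array"}},"required":["steps"]}

```bash
mkdir -p pics
python3 - <<'E'
from cell import bot, vision, spotter
import cv2, numpy as np
s=bot.sense(); print({k:(np.round(v,3) if not isinstance(v,(int,float)) else v) for k,v in s.items()})
ims=[]
for n in ["scene","top"]:
    p=vision.get_image(n); cv2.imwrite(f"pics/{n}0.png",p["img"])
    print(n,p["fx"],p["fy"],p["cx"],p["cy"],np.round(p["view"],3).tolist())
    for t in ["handle_grip","trigger_bar","flap_hinge","flap_edge","pad_face","cork_block","clamp"]:
        print(t,[(np.round(d["centre"],1).tolist(),round(d["p"],2)) for d in spotter.pinpoint(t,p)[:4]])
E
```

```text
{'time_s': 0.0, 'joint_positions': array([ 1.027,  0.528,  1.434, -0.   ,  1.181, -0.179]), 'qvel': array([-0.   ,  0.   , -0.001,  0.001,  0.   ,  0.001]), 'effort': array([ 1.0000e-03, -4.4003e+01, -1.7659e+01,  6.3000e-02,  5.8000e-02,
       -0.0000e+00]), 'eef_pos': array([223.135, 583.024, 221.566]), 'orientation': array([-0.   ,  0.182,  0.983, -0.001]), 'contact_force': array([ 0.516,  0.155, -0.068]), 'moment': array([-0.011, -0.005, -0.007]), 'gripper_force': 0.0, 'gripper_width': 86.70895803421212}
scene 414.7740271996207 414.7740271996207 319.7807802725616 194.59738427335574 [[0.647, -0.762, 0.011, -258.826], [-0.388, -0.341, -0.856, 261.38], [0.656, 0.55, -0.517, 799.006], [0.0, 0.0, 0.0, 1.0]]
handle_grip [([383.0, 180.8], 0.88)]
trigger_bar [([368.2, 179.9], 0.61)]
flap_hinge [([318.7, 165.6], 0.84)]
flap_edge [([321.4, 129.3], 0.87), ([321.0, 167.3], 0.44)]
pad_face [([293.2, 174.0], 0.57)]
cork_block [([309.1, 183.1], 0.73), ([231.7, 213.6], 0.63), ([300.0, 241.7], 0.58)]
clamp [([320.7, 203.7], 0.67)]
top 438.23143672229213 438.23143672229213 322.13796173449646 196.97171756206447 [[0.025, -1.0, -0.001, 12.08], [-0.98, -0.024, -0.196, 476.95], [0.196, 0.006, -0.981, 1213.602], [0.0, 0.0, 0.0, 1.0]]
handle_grip [([355.8, 158.9], 0.88)]
trigger_bar [([342.5, 164.0], 0.61)]
flap_hinge [([287.5, 162.1], 0.72)]
flap_edge [([277.9, 148.0], 0.57), ([285.3, 185.2], 0.53)]
pad_face [([278.0, 147.3], 0.5), ([270.3, 190.2], 0.44)]
cork_block [([241.1, 251.0], 0.8), ([285.9, 184.1], 0.79), ([322.9, 247.3], 0.69)]
clamp [([301.6, 188.4], 0.77)]
```

View pics/scene0.png

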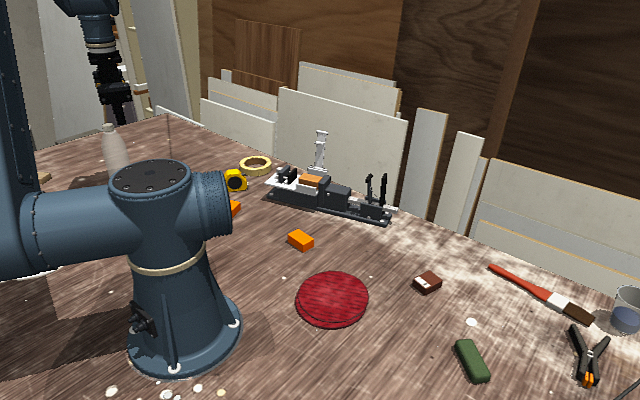

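```bash
cat > h.py <<'E'
from cell import bot, vision, spotter
import numpy as np, cv2
from scipy.optimize import least_squares
# clamp-frame points (mm)
P={"handle_grip":(0,-175,122),"trigger_bar":(0,-134,121),"flap_hinge":(45,30,92),"clamp":(0,0,0)}
def proj(p,X):
    c=(p["view"]@np.append(X,1))[:3]; return np.array([p["fx"]*c[0]/c[2]+p["cx"],p["fy"]*c[1]/c[2]+p["cy"]])
def c2w(q,X):
    x,y,t=q[:3]; c,s=np.cos(t),np.sin(t); return np.array([x+c*X[0]-s*X[1],y+s*X[0]+c*X[1],X[2]])
def w2c(q,X):
    x,y,t=q[:3]; c,s=np.cos(t),np.sin(t); d=np.array(X)-[x,y,0]; return np.array([c*d[0]+s*d[1],-s*d[0]+c*d[1],d[2]])
def tri(obs):
    A=[]
    f=lambda X:np.concatenate([proj(p,X)-uv for p,uv in obs])
    r=least_squares(f,[500,50,80]); return r.x,np.abs(r.fun).max()
def st():
    s=bot.sense(); print("t",round(s["time_s"],2),"pos",np.round(s["eef_pos"],1),"q",np.round(s["orientation"],3),"F",np.round(s["contact_force"],1),"w",round(s["gripper_width"],1),"gf",round(s["gripper_force"],1)); return s
E
python3 - <<'E'
from h import *
S=vision.get_image("scene");T=vision.get_image("top")
obs=[]
names=["handle_grip","trigger_bar","flap_hinge","clamp","flap_edge","pad_face","cork_block"]
D={n:[spotter.pinpoint(n,p) for p in (S,T)] for n in names}
for n in P:
    for p,d in zip((S,T),D[n]):
        if d: obs.append((n,p,d[0]["centre"]))
f=lambda q:np.concatenate([proj(p,c2w(q,P[n]))-uv for n,p,uv in obs])
r=least_squares(f,[600,50,0],loss="soft_l1",f_scale=2)
print("clamp",np.round(r.x,3)); print([(o[0],np.round(v,1).tolist()) for o,v in zip(obs,f(r.x).reshape(-1,2))])
np.save("q.npy",r.x)
for n in names:
    for a in D[n][0][:3]:
        for b in D[n][1][:3]:
            X,e=tri([(S,a["centre"]),(T,b["centre"])]); 
            if e<5: print(n,np.round(X,1),"clampframe",np.round(w2c(r.x,X),1),"err",round(e,1))
cv2.imwrite("pics/topcrop.png",cv2.resize(T["img"][100:300,190:430],None,fx=3,fy=3,interpolation=cv2.INTER_CUBIC)[:600])
E
```

```text
clamp [5.21655e+02 9.21080e+01 2.71000e-01]
[('handle_grip', [-0.5, -1.8]), ('handle_grip', [0.6, 0.6]), ('trigger_bar', [1.5, -0.7]), ('trigger_bar', [2.6, 1.2]), ('flap_hinge', [-0.7, 0.4]), ('flap_hinge', [-2.3, 1.1]), ('clamp', [0.4, 0.1]), ('clamp', [-0.7, -4.5])]
handle_grip [572.7 -75.7 114.5] clampframe [   4.2 -175.4  114.5] err 0.1
trigger_bar [562.5 -29.9 114.2] clampframe [   6.7 -128.4  114.2] err 0.1
flap_hinge [557.8 128.1  95.1] clampframe [44.4 25.  95.1] err 0.8
clamp [508.3  86.6   8.7] clampframe [-14.3  -1.8   8.7] err 1.1
flap_edge [569.4 144.9 199. ] clampframe [ 60.1  38.1 199. ] err 0.7
cork_block [334.7   6.3  10. ] clampframe [-203.1  -32.6   10. ] err 1.0
cork_block [504.1 126.7  53.6] clampframe [-7.7 38.  53.6] err 0.1
cork_block [528.  126.6 -22.1] clampframe [ 15.3  31.5 -22.1] err 3.0
```

View pics/topcrop.png

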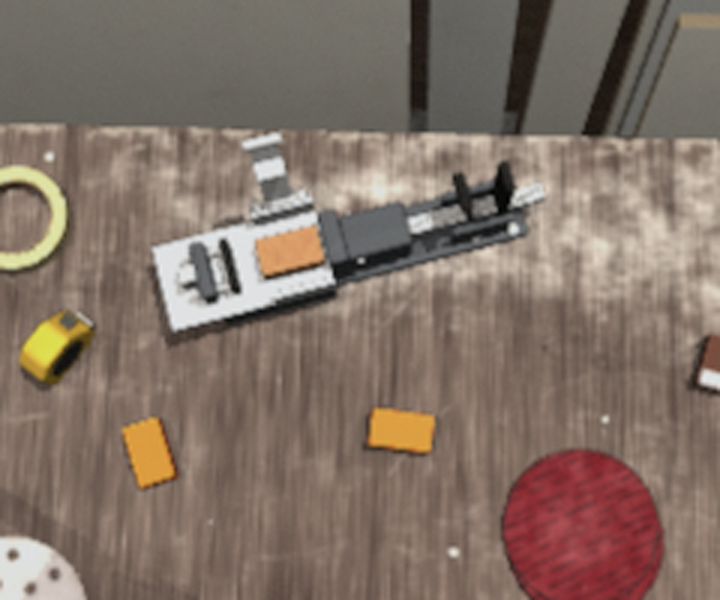

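Emit:
play_rows([
  [1, -2.4, -2.0, -2.5, 0],
  [1, -2.6, -2.3, -2.0, 0],
  [1, -2.7, -2.4, -1.5, 0],
  [1, -2.7, -2.4, -1.5, 0],
  [1, -2.7, -2.4, -1.3, 0],
])

```text
time_s: 2.02
eef_pos: [305.3, 428.2, 311.7]
orientation: [0.0, 0.181, 0.983, 0.0]
contact_force: [0.3, 0.2, 0.1]
gripper_width: 87.5
gripper_force: 0.0
```

Emit:
play_rows([
  [1, -2.7, -2.4, -0.5, 0],
  [1, -2.7, -2.4, -0.5, 0],
  [1, -2.7, -2.4, -0.5, 0],
  [1, -2.7, -2.4, -0.5, 0],
  [1, -2.7, -2.4, 0, 0],
])

```text
time_s: 2.43
eef_pos: [388.9, 267.7, 331.8]
orientation: [0.001, 0.182, 0.983, 0.001]
contact_force: [0.8, 0.1, 0.3]
gripper_width: 87.0
gripper_force: 0.0
```

Emit:
play_rows([
  [1, -2.7, -2.4, 0, 0],
  [1, -2.7, -2.4, 0, 0],
  [1, -2.7, -2.4, 0, 0],
  [1, -2.7, -2.4, 0, 0],
  [1, -2.7, -2.4, 0, 0],
])

```text
time_s: 2.85
eef_pos: [471.5, 107.0, 330.8]
orientation: [0.0, 0.182, 0.983, 0.0]
contact_force: [-0.3, 0.4, -0.5]
gripper_width: 87.0
gripper_force: 0.0
```

Emit:
play_rows([
  [-1, 0, 0, 0, -5.25],
  [-1, 0, 0, 0, -5.25],
  [-1, 0, 0, 0, -5.25],
  [-1, 0, 0, 0, -5.25],
  [-1, 0, 0, 0, 0],
])

```text
time_s: 3.27
eef_pos: [471.0, 108.4, 330.6]
orientation: [0.0, -0.001, 1.0, -0.0]
contact_force: [1.2, -0.2, 0.9]
gripper_width: 61.5
gripper_force: 0.0
```

Run:
```python
from h import *
st(); q=np.load("q.npy")
W=vision.get_image("wrist"); cv2.imwrite("pics/w1.png",W["img"])
print(W["fx"],W["cx"],W["cy"],np.round(W["view"],3).tolist())
for t in ["handle_grip","trigger_bar","flap_hinge","flap_edge","pad_face","cork_block","clamp"]:
    print(t,[(np.round(d["centre"],1).tolist(),round(d["p"],2)) for d in spotter.pinpoint(t,W)[:4]])
S=vision.get_image("scene")
for x in (640,660,700):
  for z in (0,100,200,300): print(x,z,np.round(proj(S,[x,130,z])).tolist(),end=" ")
```

```text
t 3.27 pos [471.  108.4 330.6] q [ 0.    -0.001  1.    -0.   ] F [ 1.2 -0.2  0.9] w 61.5 gf 0.0
309.70691628693146 318.5228302732326 199.9776946339412 [[-0.001, 1.0, -0.002, -107.361], [0.968, 0.001, 0.251, -515.489], [0.251, -0.001, -0.968, 375.782], [0.0, 0.0, 0.0, 1.0]]
handle_grip []
trigger_bar [([212.0, 240.0], 0.63)]
flap_hinge [([338.1, 230.7], 0.57), ([461.8, 135.3], 0.23)]
flap_edge [([350.4, 283.2], 0.74)]
pad_face [([365.1, 184.0], 0.58)]
cork_block [([328.7, 192.5], 0.84), ([409.6, 71.5], 0.74), ([263.5, 87.0], 0.66)]
clamp [([307.5, 191.5], 0.9), ([479.1, 209.0], 0.2)]
640 0 [338.0, 185.0] 640 100 [339.0, 155.0] 640 200 [340.0, 124.0] 640 300 [342.0, 89.0] 660 0 [342.0, 182.0] 660 100 [343.0, 153.0] 660 200 [344.0, 122.0] 660 300 [346.0, 88.0] 700 0 [349.0, 178.0] 700 100 [351.0, 149.0] 700 200 [353.0, 118.0] 700 300 [355.0, 85.0]
```

```bash
cat >> h.py <<'E'
_pj=proj
def proj(p,X):
    if p.get("fish") is None: return _pj(p,X)
    c=(p["view"]@np.append(X,1))[:3]; r=np.hypot(c[0],c[1]); th=np.arctan2(r,c[2])
    return np.array([p["fx"]*th*c[0]/r+p["cx"],p["fy"]*th*c[1]/r+p["cy"]])
def get(n):
    p=vision.get_image(n); p["fish"]=True if n=="wrist" else None; return p
def pin(t,p):
    d=spotter.pinpoint(t,p); return [np.array(x["centre"]) for x in d if x["p"]>.4]
E
python3 - <<'E'
from h import *
q0=np.load("q.npy")
pics=[get("wrist"),get("scene"),get("top")]
obs=[];other={}
for p in pics:
    for n in ["handle_grip","trigger_bar","flap_hinge","clamp"]:
        for d in pin(n,p)[:1]: obs.append((n,p,d))
    for n in ["flap_edge","pad_face","cork_block"]:
        other.setdefault(n,[]).append((p,pin(n,p)))
wt=[1.0 if p["fish"] else 1.0 for n,p,_ in obs]
f=lambda q:np.concatenate([(proj(p,c2w(q,P[n]))-uv)*w for (n,p,uv),w in zip(obs,wt)])
r=least_squares(f,q0,loss="soft_l1",f_scale=1.5); q=r.x
print("clamp",np.round(q,3)); print([(o[0],np.round(v,1).tolist()) for o,v in zip(obs,f(q).reshape(-1,2))])
np.save("q.npy",q)
# flap angle
def edge(a): return c2w(q,(45-105*np.cos(a),30,92+105*np.sin(a)))
for p,ds in other["flap_edge"]:
    for uv in ds:
        g=np.linspace(0,2.4,241); e=[np.linalg.norm(proj(p,edge(a))-uv) for a in g]; i=np.argmin(e); print("flap",g[i],round(e[i],1))
for p,ds in other["pad_face"]:
    for uv in ds:
        g=np.linspace(50,130,161); e=[np.linalg.norm(proj(p,c2w(q,(0,y,77)))-uv) for y in g]; i=np.argmin(e); print("pad y",g[i],round(e[i],1))
for p,ds in other["cork_block"]:
    for uv in ds:
        s=least_squares(lambda v:proj(p,c2w(q,(v[0],v[1],60)))-uv,[0,30]).x; print("cork xy",np.round(s,1))
E
```

```text
clamp [5.18237e+02 9.63970e+01 2.82000e-01]
[('flap_hinge', [-0.5, -0.3]), ('clamp', [2.3, 0.4]), ('handle_grip', [-0.4, -1.1]), ('trigger_bar', [2.3, -1.6]), ('flap_hinge', [-0.4, 1.0]), ('clamp', [2.4, -0.8]), ('handle_grip', [1.1, 0.2]), ('trigger_bar', [-0.2, 1.1]), ('clamp', [-0.4, 1.2])]
flap 1.78 2.9
flap 1.8900000000000001 3.0
pad y 79.5 4.4
pad y 50.0 8.9
pad y 89.5 1.3
cork xy [ 0.7 31. ]
cork xy [-145.   185.8]
cork xy [-179.5  -20.1]
cork xy [ 7.2 35.1]
cork xy [-218.3  154.9]
cork xy [-243.7  -60. ]
cork xy [-200.8  -27.5]
cork xy [ 3.2 37.5]
```

View pics/w1.png

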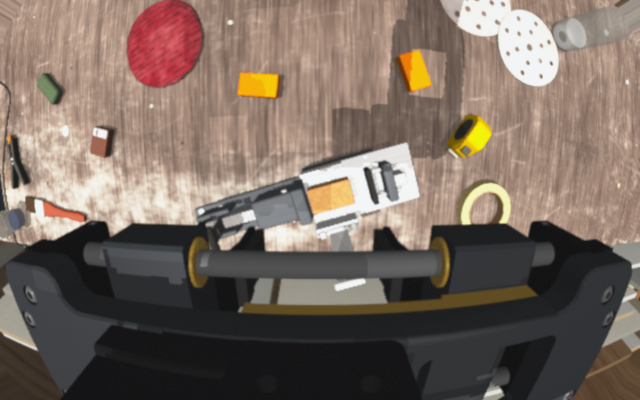

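Emit:
play_rows([
  [-1, -2.7, 0.9, 0, 0],
  [-1, -2.7, 0.9, 0, 0],
  [-1, -2.7, 0.9, 0, 0],
  [-1, -2.7, 0.9, 0, 0],
  [-1, -2.7, 0.9, 0, 0],
])

```text
time_s: 5.33
eef_pos: [607.1, 154.2, 330.4]
orientation: [-0.0, -0.0, 1.0, -0.0]
contact_force: [-0.8, -0.1, 0.0]
gripper_width: 0.4
gripper_force: 0.0
```

Emit:
play_rows([
  [-1, 0, 0, 3, 0],
  [-1, 0, 0, 3, 0],
  [-1, 0, 0, 3, 0],
  [-1, 0, 0, 0, 0],
])

```text
time_s: 5.67
eef_pos: [601.7, 153.5, 233.8]
orientation: [-0.007, -0.0, 1.0, -0.0]
contact_force: [-0.5, 0.8, -0.7]
gripper_width: 0.2
gripper_force: 0.0
```

Run:
```python
from h import *
st()
T=get("top");S=get("scene")
print([pin("flap_edge",p) for p in (T,S)])
a=cv2.resize(T["img"][110:230,190:370],(720,480))[:, :400]
b=cv2.resize(S["img"][60:220,240:400],(480,480))[:, 40:440]
cv2.imwrite("pics/c2.png",np.hstack([a,b]))
```

```text
t 5.67 pos [601.7 153.5 233.8] q [-0.007 -0.     1.    -0.   ] F [-0.5  0.8 -0.7] w 0.2 gf 0.0
[[array([277.7, 148.1])], [array([320.4, 131. ])]]
```

View pics/c2.png

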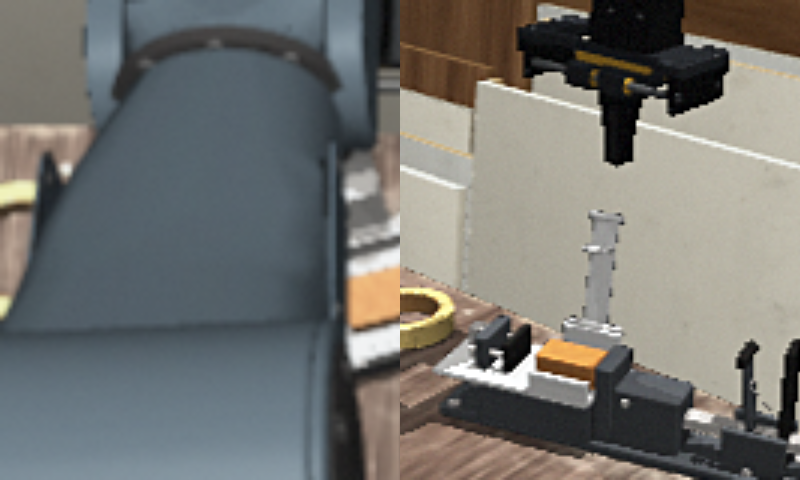

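Emit:
play_rows([
  [-1, -0.6, 0, 0, 0],
  [-1, 0, 0, 0, 0],
])

```text
time_s: 6.03
eef_pos: [614.5, 153.8, 243.0]
orientation: [0.003, -0.0, 1.0, 0.0]
contact_force: [1.2, 0.1, 0.2]
gripper_width: 0.5
gripper_force: 0.0
```

Emit:
play_rows([
  [-1, 0.2, 0, 1.8, 0],
  [-1, 0, 0, 1.8, 0],
  [-1, 0, 0, 1.8, 0],
  [-1, 0, 0, 1.6, 0],
  [-1, 0, 0, 0, 0],
])

```text
time_s: 6.45
eef_pos: [608.5, 153.5, 168.4]
orientation: [-0.002, -0.0, 1.0, -0.0]
contact_force: [-0.6, 0.2, -0.6]
gripper_width: 0.4
gripper_force: 0.0
```

Run:
```python
from h import *
s=st();q=np.load("q.npy");print("clampframe",w2c(q,s["eef_pos"]).round(1))
S=get("scene");print([pin("flap_edge",S)])
cv2.imwrite("pics/c3.png",cv2.resize(S["img"][90:210,250:410],(800,600),interpolation=cv2.INTER_CUBIC))
```

```text
t 6.45 pos [608.5 153.5 168.4] q [-0.002 -0.     1.    -0.   ] F [-0.6  0.2 -0.6] w 0.4 gf 0.0
clampframe [102.6  29.8 168.4]
[[array([321.7, 128. ]), array([318.5, 163.9])]]
```

View pics/c3.png

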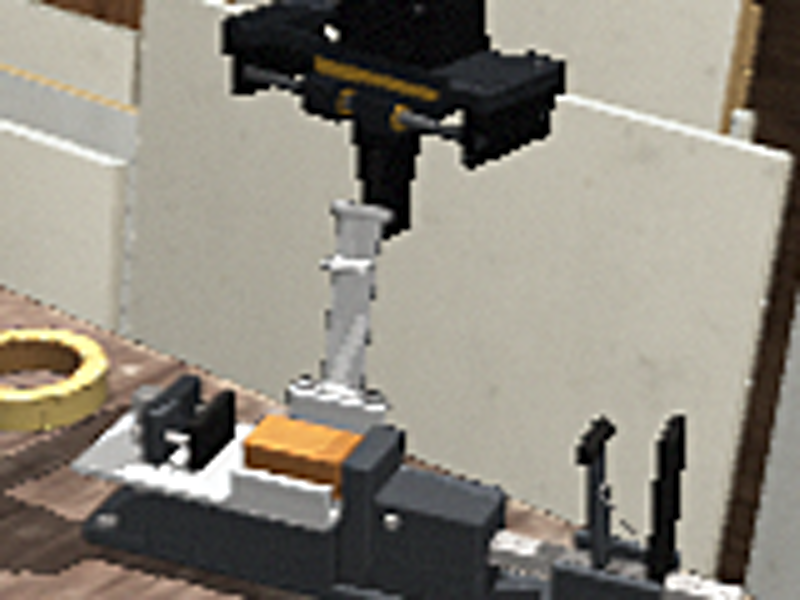

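Emit:
play_rows([
  [-1, 2.7, -0.8, 0.2, 0],
  [-1, 2.7, -0.8, 0.2, 0],
  [-1, 1.9, -0.55, 0.5, 0],
  [-1, 1.9, -0.55, 0.5, 0],
  [-1, 0, 0, 0, 0],
])

```text
time_s: 6.97
eef_pos: [514.7, 126.3, 157.6]
orientation: [-0.001, -0.0, 1.0, -0.0]
contact_force: [-0.5, -0.7, -1.0]
gripper_width: 0.5
gripper_force: 0.0
```

Run:
```python
from h import *
s=st();q=np.load("q.npy");print("clampframe",w2c(q,s["eef_pos"]).round(1))
S=get("scene");print([pin("flap_edge",S)])
```

```text
t 6.97 pos [514.7 126.3 157.6] q [-0.001 -0.     1.    -0.   ] F [-0.5 -0.7 -1. ] w 0.5 gf 0.0
clampframe [  4.9  29.7 157.6]
[[array([307.5, 148.7])]]
```

Emit:
play_rows([
  [-1, 1.9, -0.55, 2.4, 0],
  [-1, 0.6, -0.2, 1.5, 0],
  [-1, 0.4, -0.1, 1.3, 0],
  [-1, 0.2, 0, 0.6, 0],
  [-1, 0, 0, 0.0, 0],
])

```text
time_s: 7.48
eef_pos: [488.2, 118.3, 98.1]
orientation: [0.0, -0.0, 1.0, 0.0]
contact_force: [-0.1, -0.1, -0.3]
gripper_width: 0.1
gripper_force: 0.0
```

Run:
```python
from h import *
s=st();q=np.load("q.npy");print("clampframe",w2c(q,s["eef_pos"]).round(1))
S=get("scene")
for uv in pin("flap_edge",S):
    g=np.linspace(-.2,2.4,261); e=[np.linalg.norm(proj(S,c2w(q,(45-105*np.cos(a),30,92+105*np.sin(a))))-uv) for a in g]; i=np.argmin(e); print(uv,"flap",g[i],round(e[i],1))
```

```text
t 7.48 pos [488.2 118.3  98.1] q [ 0. -0.  1.  0.] F [-0.1 -0.1 -0.3] w 0.1 gf 0.0
clampframe [-22.8  29.4  98.1]
[302.  182.8] flap 0.01999999999999999 0.1
[320.3 167.8] flap 0.51 16.8
```

Emit:
play_rows([
  [-1, 0, 0, 0.3, 0],
  [-1, 0, 0, 0.3, 0],
  [-1, 0, 0, 0, 0],
])

```text
time_s: 7.83
eef_pos: [488.9, 118.4, 94.3]
orientation: [0.002, -0.0, 1.0, 0.0]
contact_force: [-0.6, 0.7, 7.9]
gripper_width: 0.5
gripper_force: 4.3
```

Emit:
play_rows([
  [-1, 0, 0, 0.2, 0],
  [-1, 0, 0, 0.0, 0],
  [-1, 0, 0, 0, 0],
])

```text
time_s: 8.08
eef_pos: [489.0, 118.4, 94.0]
orientation: [0.003, -0.001, 1.0, 0.0]
contact_force: [-3.1, -1.2, 23.2]
gripper_width: 0.5
gripper_force: 11.6
```

Emit:
play_rows([
  [-1, 0, 0, -1, 0],
  [-1, 0, 0, -3, 0],
  [-1, 0, -0.5, -4, 0],
  [-1, 0, -1, -4, 0],
  [-1, 0, -1.5, -3.5, 0],
])

```text
time_s: 8.5
eef_pos: [487.2, 88.7, 248.2]
orientation: [0.001, -0.001, 1.0, 0.0]
contact_force: [1.6, 0.3, 0.3]
gripper_width: 0.3
gripper_force: 0.0
```

Emit:
play_rows([
  [1, 0.3, -3.4, 0, 0],
  [1, 0.3, -3.4, 0, 0],
  [1, 0.3, -3.4, 0, 0],
  [1, 0.3, -3.4, 0, 0],
  [1, 0, 0, 0, 0],
])

```text
time_s: 8.92
eef_pos: [475.8, -53.1, 246.2]
orientation: [0.001, 0.002, 1.0, -0.002]
contact_force: [-0.1, -0.2, -0.5]
gripper_width: 26.3
gripper_force: 0.0
```

```bash
cat > m.py <<'E'
from h import *
s=st();q0=np.load("q.npy");print("clampframe",w2c(q0,s["eef_pos"]).round(1))
pics=[get("wrist"),get("scene"),get("wrist")]
obs=[]
for p in pics:
    for n in ["handle_grip","trigger_bar","flap_hinge","clamp","flap_edge"]:
        for d in pin(n,p)[:1]: obs.append((n,p,d))
P["flap_edge"]=(-60,30,92)
f=lambda q:np.concatenate([(proj(p,c2w(q,P[n]))-uv) for (n,p,uv) in obs])
r=least_squares(f,q0,loss="soft_l1",f_scale=1.5); q=r.x
print("clamp",np.round(q,3)); print([(o[0],np.round(v,1).tolist()) for o,v in zip(obs,f(q).reshape(-1,2))])
np.save("q2.npy",q)
for p in pics:
    for n in ("pad_face","cork_block"):
      z={"pad_face":77,"cork_block":60}[n]
      for uv in pin(n,p)[:3]:
        print(n,p["fish"],np.round(least_squares(lambda v:proj(p,c2w(q,(v[0],v[1],z)))-uv,[0,30]).x,1),uv)
im=pics[0]["img"].copy()
for X in [(0,-175,122),(0,-175,140),(15,-180,140),(-15,-180,140),(-18,-134,127),(18,-134,127),(0,0,90),(-42,0,80)]:
    cv2.circle(im,tuple(int(v) for v in proj(pics[0],c2w(q,X)).round()),1,(0,0,255),-1)
cv2.imwrite("pics/w4.png",cv2.resize(im[100:340,120:440],(800,600),interpolation=cv2.INTER_CUBIC))
E
python3 m.py
```

```text
t 8.92 pos [475.8 -53.1 246.2] q [ 0.001  0.002  1.    -0.002] F [-0.1 -0.2 -0.5] w 26.3 gf 0.0
clampframe [ -82.4 -131.8  246.2]
clamp [5.15639e+02 9.27380e+01 3.05000e-01]
[('handle_grip', [-1.1, -2.0]), ('trigger_bar', [184.4, 131.1]), ('flap_hinge', [1.3, 0.8]), ('clamp', [-0.2, -0.4]), ('flap_edge', [-1.7, -0.1]), ('handle_grip', [-1.3, -2.7]), ('trigger_bar', [0.5, 1.3]), ('flap_hinge', [1.6, 1.1]), ('clamp', [3.4, -0.9]), ('flap_edge', [1.5, 1.1]), ('handle_grip', [-1.3, 0.5]), ('trigger_bar', [0.5, -2.3]), ('flap_hinge', [12.3, 39.4]), ('clamp', [0.9, -0.2]), ('flap_edge', [-0.5, -1.9])]
pad_face True [ 1.3 78.6] [497.5 197.5]
cork_block True [-179.6  -30.1] [375.5  72.9]
cork_block True [-0.7 33.6] [461.2 203.2]
cork_block True [-140.4  164.8] [521.4  73.2]
pad_face None [ 1.7 86.7] [293.7 175.2]
cork_block None [-218.3  154.3] [230.8 214.3]
cork_block None [-254.9  -56.9] [301.3 243.6]
cork_block None [-5.6 35.5] [309.1 185.2]
pad_face True [-1.2 79.4] [494.3 196.4]
cork_block True [ 1.7 33.7] [457.9 205.8]
cork_block True [-178.4  -33. ] [369.2  75.2]
cork_block True [-136.9  169.3] [521.4  75.8]
```

View pics/w4.png

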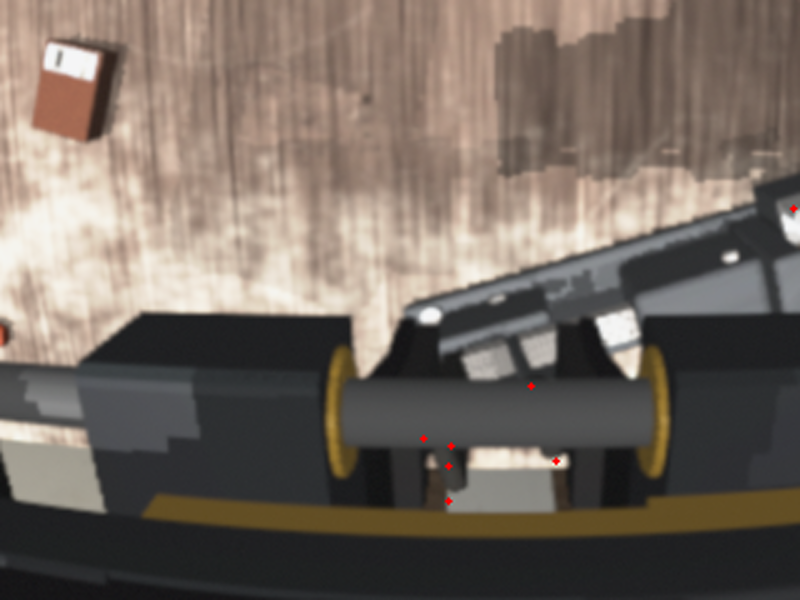

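Emit:
play_rows([
  [1, 3, 1, -2.5, 0],
  [1, 3, 1, -2.5, 0],
  [1, 0, 0, 0, 0],
  [1, 0, 0, 0, 0],
])

```text
time_s: 10.45
eef_pos: [414.9, -27.6, 296.8]
orientation: [0.002, -0.001, 1.0, -0.001]
contact_force: [0.7, -0.2, -0.5]
gripper_width: 87.1
gripper_force: 0.0
```

```bash
sed -i 's/np.save("q2.npy",q)/np.save("q2.npy",q);np.save("obs.npy",0)/; s/w4.png/w5.png/' m.py; python3 m.py
```

```text
t 10.45 pos [414.9 -27.6 296.8] q [ 0.002 -0.001  1.    -0.001] F [ 0.7 -0.2 -0.5] w 87.1 gf 0.0
clampframe [-133.7  -90.4  296.8]
clamp [5.15696e+02 9.25550e+01 3.15000e-01]
[('handle_grip', [0.7, -0.9]), ('trigger_bar', [0.5, -1.0]), ('flap_hinge', [10.5, 66.0]), ('clamp', [1.9, 0.2]), ('flap_edge', [-2.5, 0.7]), ('handle_grip', [1.8, -3.2]), ('trigger_bar', [2.5, -2.1]), ('flap_hinge', [1.4, 1.9]), ('clamp', [3.8, -0.4]), ('flap_edge', [0.3, 0.7]), ('handle_grip', [-2.2, -0.2]), ('trigger_bar', [1.6, -0.9]), ('clamp', [2.2, -0.8]), ('flap_edge', [-1.6, -1.1])]
pad_face True [ 1.3 82.5] [459.9 229.6]
cork_block True [-186.  -19.] [354.  118.2]
cork_block True [-144.2  176.4] [491.2 112. ]
cork_block True [ 0.5 34.4] [425.5 235.5]
pad_face None [12.  99.9] [291.  172.9]
cork_block None [-223.8  151.8] [230.9 216.2]
cork_block None [-256.7  -49.3] [299.1 243.4]
cork_block None [ 1.1 35.5] [310.1 184.2]
pad_face True [ 1.5 83.8] [461.3 229.4]
cork_block True [-141.1  178.1] [493.1 113.6]
cork_block True [ 1.1 34.6] [426.2 235.9]
cork_block True [-186.5  -21.7] [352.2 118.2]
```

View pics/w5.png

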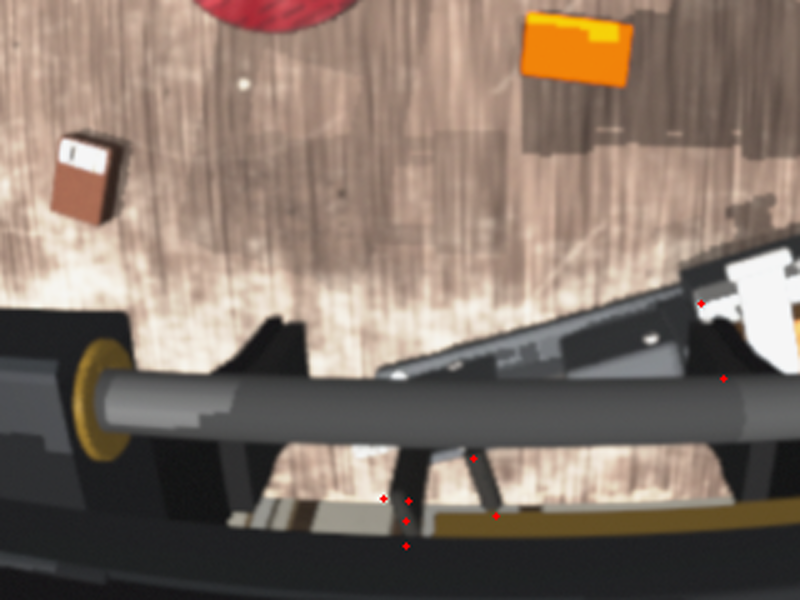

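Emit:
play_rows([
  [1, -3.0, -0.5, 0, 0],
  [1, -3.0, -0.5, 0, 0],
  [1, -3.0, -0.5, 0, 0],
  [1, -3.0, -0.5, 0, 0],
  [1, -2.8, -0.5, 0, 0],
])

```text
time_s: 12.07
eef_pos: [564.7, -52.9, 295.4]
orientation: [0.0, -0.0, 1.0, -0.0]
contact_force: [0.4, -0.3, -0.1]
gripper_width: 87.2
gripper_force: 0.0
```

Emit:
play_rows([
  [1, 0, 0, 2.5, -5.7],
  [1, 0, 0, 3, -5.7],
  [1, 0, 0, 3, -5.8],
  [1, 0, 0, 3, 0],
  [1, 0, 0, 0, 0],
])

```text
time_s: 12.48
eef_pos: [558.9, -51.6, 174.9]
orientation: [-0.006, -0.15, 0.989, 0.003]
contact_force: [-0.6, -0.1, -0.9]
gripper_width: 87.0
gripper_force: 0.0
```

Run:
```python
from h import *
s=st()
for f in ("q.npy","q2.npy"): print(w2c(np.load(f),s["eef_pos"]).round(1))
S=get("scene");W=get("wrist")
for p in (S,W): print([(n,pin(n,p)) for n in ("handle_grip","trigger_bar")])
a=cv2.resize(S["img"][130:240,290:430],(420*1,330),interpolation=cv2.INTER_CUBIC)
b=cv2.resize(W["img"][160:270,250:390],(420,330),interpolation=cv2.INTER_CUBIC)[:,:380]
cv2.imwrite("pics/c6.png",np.hstack([a,b]))
```

```text
t 12.48 pos [558.9 -51.6 174.9] q [-0.006 -0.15   0.989  0.003] F [-0.6 -0.1 -0.9] w 87.0 gf 0.0
[  -2.1 -153.5  174.9]
[  -3.5 -150.4  174.9]
[('handle_grip', [array([383.9, 184.9])]), ('trigger_bar', [array([369.7, 177.3])])]
[('handle_grip', [array([288.9, 214.8])]), ('trigger_bar', [array([347.8, 214.6]), array([516.7, 140.5])])]
```

View pics/c6.png

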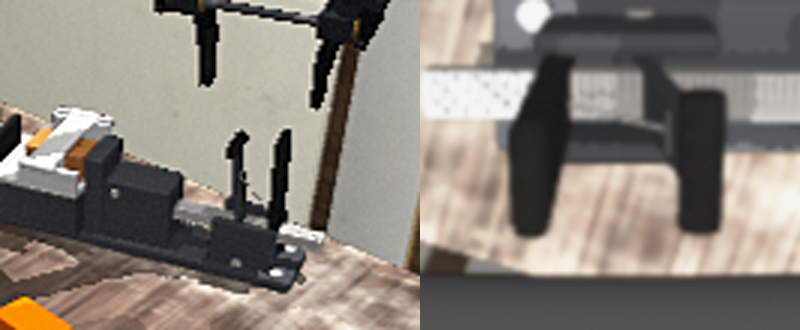

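```bash
cat > k.py <<'E'
from h import *
s=st(); R=None
from scipy.spatial.transform import Rotation as Ro
o=s["orientation"]; R=Ro.from_quat([o[1],o[2],o[3],o[0]]).as_matrix()
W=get("wrist")
H={}
for n,z in (("handle_grip",122),("trigger_bar",121)):
    for uv in pin(n,W)[:1]:
        v=least_squares(lambda v:proj(W,[v[0],v[1],z])-uv,[565,-60]).x; X=np.array([*v,z]); H[n]=X
        print(n,uv.round(1),X.round(1),"tool frame",(R.T@(X-s["eef_pos"])).round(1))
if len(H)==2:
    d=H["trigger_bar"]-H["handle_grip"]; print("dist",np.linalg.norm(d[:2]).round(1),"angle",np.degrees(np.arctan2(-d[0],d[1])).round(1))
E
python3 k.py
```

```text
t 12.78 pos [564.7 -53.2 182.8] q [ 0.002 -0.15   0.989 -0.001] F [-0.6  0.   0. ] w 87.3 gf 0.0
handle_grip [291.9 205.7] [567.  -74.3 122. ] tool frame [  4.4 -20.7  60.9]
trigger_bar [348.  211.1] [558.7 -32.6 121. ] tool frame [-0.2 21.6 61.8]
dist 42.5 angle 11.1
```

Emit:
play_rows([
  [1, 0.1, 0, 2, 0],
  [1, 0, 0, 2, 0],
  [1, 0, 0, 2, 0],
  [1, 0, 0, 1.2, 0],
  [1, 0, 0, 0, 0],
])

```text
time_s: 13.35
eef_pos: [560.6, -52.6, 106.7]
orientation: [-0.002, -0.15, 0.989, 0.001]
contact_force: [-0.7, 0.3, -0.1]
gripper_width: 86.8
gripper_force: 0.0
```

Emit:
play_rows([
  [1, 0, 0, 0, 0],
  [1, 0, -0.4, 0, 0],
  [1, 0, -0.4, 0, 0],
  [1, 0, -0.4, 0, 0],
  [1, 0, 0, 0, 0],
])

```text
time_s: 13.77
eef_pos: [567.0, -65.8, 109.6]
orientation: [0.001, -0.15, 0.989, -0.001]
contact_force: [0.7, -0.5, 0.7]
gripper_width: 87.2
gripper_force: 0.0
```

```bash
python3 k.py
python3 - <<'E'
from h import *
q=np.load("q2.npy")
for c in ("scene","wrist","top"):
    p=get(c)
    for uv in pin("pad_face",p): print(c,uv.round(1),least_squares(lambda v:proj(p,c2w(q,(v[0],v[1],77)))-uv,[0,60]).x.round(1))
E
```

```text
t 13.77 pos [567.  -65.8 109.6] q [ 0.001 -0.15   0.989 -0.001] F [ 0.7 -0.5  0.7] w 87.2 gf 0.0
handle_grip [305.2 249.3] [568.4 -73.3 122. ] tool frame [  0.9  -7.7 -12.4]
trigger_bar [383.  248.5] [556.4 -33.4 121. ] tool frame [  0.5  34.  -11.5]
dist 41.7 angle 16.7
scene [295.8 176.4] [-1.5 78.4]
wrist [591.3 218.1] [ 3.1 82.6]
```

Emit:
play_rows([
  [-0.3, 0, 0, 0, 0],
  [-0.3, 0, 0, 0, 0],
  [-0.3, 0, 0, 0, 0],
  [-0.3, 0, 0, 0, 0],
  [-0.3, 0, 0, 0, 0],
])

```text
time_s: 14.63
eef_pos: [565.0, -63.0, 108.7]
orientation: [-0.001, -0.149, 0.989, 0.001]
contact_force: [-0.3, 7.0, 4.9]
gripper_width: 61.8
gripper_force: 3.2
```

Emit:
play_rows([
  [-0.3, 0, 0, 0, 0],
  [-0.3, 0, 0, 0, 0],
  [-0.3, 0, 0, 0, 0],
  [-0.3, 0, 0, 0, 0],
  [-0.3, 0, 0, 0, 0],
])

```text
time_s: 15.05
eef_pos: [564.5, -62.4, 109.0]
orientation: [-0.001, -0.15, 0.989, 0.002]
contact_force: [-1.7, 4.3, 4.4]
gripper_width: 33.1
gripper_force: 5.2
```

```bash
cat > v.py <<'E'
from h import *
q=np.load("q2.npy"); st()
for c in ("scene","wrist"):
    p=get(c)
    for n,z in (("pad_face",77),("cork_block",60),("trigger_bar",121)):
        for uv in pin(n,p)[:2]:
            X=least_squares(lambda v:proj(p,c2w(q,(v[0],v[1],z)))-uv,[0,60]).x
            if abs(X[0])<25: print(c,n,uv.round(1),X.round(1))
E
python3 v.py
```

```text
t 15.05 pos [564.5 -62.4 109. ] q [-0.001 -0.15   0.989  0.002] F [-1.7  4.3  4.4] w 33.1 gf 5.2
scene pad_face [296.3 172.9] [18.1 86. ]
scene cork_block [309.2 184.1] [ 0.6 38. ]
scene trigger_bar [374.1 179.9] [ -11.1 -149.7]
wrist pad_face [584.1 220.2] [ 4.4 74. ]
wrist cork_block [545.5 213.2] [ 1.5 35.4]
wrist trigger_bar [337.1 250.6] [  -1.3 -154.3]
```

Emit:
play_rows([
  [-0.42, 0, 0, 0, 0],
  [-0.42, 0, 0, 0, 0],
  [-0.42, 0, 0, 0, 0],
])

```text
time_s: 15.7
eef_pos: [565.6, -65.6, 108.9]
orientation: [-0.0, -0.15, 0.989, -0.001]
contact_force: [-3.2, -3.7, 5.2]
gripper_width: 25.8
gripper_force: 8.9
```

Emit:
play_rows([
  [1, 0, 0, 0, 0],
  [1, 0, 0, 0, 0],
  [1, 0, 0, 0, 0],
  [1, 0, 0, 0, 0],
  [1, 0, 0, 0, 0],
])

```text
time_s: 16.12
eef_pos: [565.4, -63.9, 108.1]
orientation: [-0.0, -0.15, 0.989, 0.0]
contact_force: [-0.7, 3.5, -0.7]
gripper_width: 51.8
gripper_force: 1.8
```

Emit:
play_rows([
  [1, 0, 0, 0, 0],
  [1, 0, 0, 0, 0],
  [1, 0, 0, 0, 0],
  [1, 0, 0, 0, 0],
  [1, 0, 0, 0, 0],
])

```text
time_s: 16.53
eef_pos: [566.8, -65.5, 108.8]
orientation: [0.001, -0.15, 0.989, -0.001]
contact_force: [0.0, 0.7, 0.6]
gripper_width: 83.0
gripper_force: 0.0
```

```bash
python3 v.py
```

```text
t 16.53 pos [566.8 -65.5 108.8] q [ 0.001 -0.15   0.989 -0.001] F [0.  0.7 0.6] w 83.0 gf 0.0
scene pad_face [296.2 176.1] [ 0.6 78.1]
wrist pad_face [582.4 219.9] [ 4.8 67.9]
wrist cork_block [549.2 211.8] [ 1.3 36.8]
wrist trigger_bar [380.  248.5] [  -0.9 -133.5]
wrist trigger_bar [582.9 217.5] [-13.2  15.2]
```

Emit:
play_rows([
  [-0.1, 0, 0, 0, 0],
  [-0.1, 0, 0, 0, 0],
  [-0.1, 0, 0, 0, 0],
  [-0.1, 0, 0, 0, 0],
  [-0.1, 0, 0, 0, 0],
])

```text
time_s: 17.35
eef_pos: [565.0, -63.1, 108.7]
orientation: [-0.001, -0.149, 0.989, 0.001]
contact_force: [-1.0, 5.8, 4.4]
gripper_width: 61.7
gripper_force: 3.1
```

Emit:
play_rows([
  [-0.1, 0, 0, 0, 0],
  [-0.1, 0, 0, 0, 0],
  [-0.1, 0, 0, 0, 0],
  [-0.1, 0, 0, 0, 0],
])

```text
time_s: 17.68
eef_pos: [564.5, -62.2, 108.9]
orientation: [-0.001, -0.15, 0.989, 0.002]
contact_force: [-2.4, 6.3, 5.1]
gripper_width: 41.4
gripper_force: 3.4
```

Emit:
play_rows([
  [-0.38, 0, 0, 0, 0],
  [-0.38, 0, 0, 0, 0],
  [-0.38, 0, 0, 0, 0],
  [-0.38, 0, 0, 0, 0],
])

```text
time_s: 18.02
eef_pos: [565.2, -64.6, 108.8]
orientation: [-0.001, -0.15, 0.989, -0.0]
contact_force: [-2.2, 0.8, 4.6]
gripper_width: 28.1
gripper_force: 7.3
```

```bash
python3 v.py
```

```text
t 18.02 pos [565.2 -64.6 108.8] q [-0.001 -0.15   0.989 -0.   ] F [-2.2  0.8  4.6] w 28.1 gf 7.3
scene pad_face [301.2 177.4] [-0.8 61.9]
scene trigger_bar [376.4 180.5] [ -11.8 -156. ]
wrist pad_face [575.6 223.3] [ 6.4 59.3]
wrist cork_block [544.4 214.6] [ 2.5 31.8]
wrist trigger_bar [335.8 250. ] [  -1.7 -156.7]
```

Emit:
play_rows([
  [1, 0, 0, 0, 0],
  [1, 0, 0, 0, 0],
  [1, 0, 0, 0, 0],
  [1, 0, 0, 0, 0],
  [1, 0, 0, 0, 0],
])

```text
time_s: 18.83
eef_pos: [565.4, -64.3, 108.1]
orientation: [-0.0, -0.15, 0.989, 0.0]
contact_force: [-1.0, 3.3, -0.5]
gripper_width: 52.5
gripper_force: 1.8
```

Emit:
play_rows([
  [1, 0, 0, 0, 0],
  [1, 0, 0, 0, 0],
  [1, 0, 0, 0, 0],
  [1, 0, 0, 0, 0],
  [1, 0, 0, 0, 0],
])

```text
time_s: 19.25
eef_pos: [566.9, -65.5, 108.9]
orientation: [0.001, -0.15, 0.989, -0.001]
contact_force: [0.2, -0.7, -0.1]
gripper_width: 83.7
gripper_force: 0.0
```

```bash
python3 v.py
```

```text
t 19.25 pos [566.9 -65.5 108.9] q [ 0.001 -0.15   0.989 -0.001] F [ 0.2 -0.7 -0.1] w 83.7 gf 0.0
scene trigger_bar [367.7 176.4] [   0.5 -129.1]
wrist pad_face [575.9 218.5] [ 3.1 57.8]
wrist trigger_bar [380.  249.2] [  -0.5 -133.4]
```

Emit:
play_rows([
  [-0.1, 0, 0, 0, 0],
  [-0.1, 0, 0, 0, 0],
  [-0.1, 0, 0, 0, 0],
  [-0.1, 0, 0, 0, 0],
  [-0.1, 0, -0.25, 0, 0],
])

```text
time_s: 20.07
eef_pos: [565.6, -65.4, 108.6]
orientation: [-0.001, -0.15, 0.989, 0.001]
contact_force: [-0.5, 6.3, 4.8]
gripper_width: 61.3
gripper_force: 3.1
```

Emit:
play_rows([
  [-0.1, 0, 0, 0, 0],
  [-0.1, 0, 0, 0, 0],
  [-0.1, 0, 0, 0, 0],
  [-0.1, 0, 0, 0, 0],
  [-0.1, 0, 0, 0, 0],
])

```text
time_s: 20.48
eef_pos: [565.0, -64.1, 108.9]
orientation: [-0.001, -0.149, 0.989, 0.003]
contact_force: [-2.2, 9.5, 7.2]
gripper_width: 40.4
gripper_force: 4.9
```

```bash
python3 v.py
```

```text
t 20.48 pos [565.  -64.1 108.9] q [-0.001 -0.149  0.989  0.003] F [-2.2  9.5  7.2] w 40.4 gf 4.9
scene cork_block [309.  184.7] [-2.8 37.2]
scene trigger_bar [375. 178.] [  -0.3 -149. ]
wrist cork_block [541.5 213.2] [ 1.7 30.3]
wrist trigger_bar [346.7 249.9] [  -1.6 -149.9]
```

Emit:
play_rows([
  [-0.22, 0, 0, 0, 0],
  [-0.22, 0, 0, 0, 0],
  [-0.22, 0, 0, 0, 0],
  [-0.22, 0, 0, 0, 0],
])

```text
time_s: 21.22
eef_pos: [564.8, -63.6, 109.0]
orientation: [-0.001, -0.149, 0.989, 0.003]
contact_force: [-2.5, 10.8, 7.7]
gripper_width: 34.5
gripper_force: 5.5
```

```bash
python3 v.py
```

```text
t 21.22 pos [564.8 -63.6 109. ] q [-0.001 -0.149  0.989  0.003] F [-2.5 10.8  7.7] w 34.5 gf 5.5
scene pad_face [304.1 173.9] [21.4 63. ]
scene trigger_bar [374.  181.2] [ -17.8 -151.3]
wrist cork_block [542.3 213.7] [ 2.3 32.3]
wrist trigger_bar [339.7 252. ] [  -0.5 -153.1]
```

Emit:
play_rows([
  [-0.38, 0, -0.1, 0, 0],
  [-0.38, 0, -0.1, 0, 0],
  [-0.38, 0, -0.1, 0, 0],
  [-0.38, 0, 0, 0, 0],
  [-0.38, 0, 0, 0, 0],
])

```text
time_s: 22.03
eef_pos: [565.2, -65.2, 108.9]
orientation: [-0.002, -0.149, 0.989, 0.004]
contact_force: [-1.8, 13.6, 8.1]
gripper_width: 27.2
gripper_force: 7.6
```

```bash
python3 v.py
```

```text
t 22.03 pos [565.2 -65.2 108.9] q [-0.002 -0.149  0.989  0.004] F [-1.8 13.6  8.1] w 27.2 gf 7.6
scene pad_face [302.1 176. ] [ 7.7 63. ]
scene trigger_bar [376.5 179.7] [  -7.6 -155.1]
wrist pad_face [573.9 219.4] [ 3.6 58.2]
wrist cork_block [542.4 209.9] [-1.1 30.2]
wrist trigger_bar [333.2 251.9] [  -0.8 -158.4]
wrist trigger_bar [302.8 250.5] [  -1.9 -174.4]
```

Emit:
play_rows([
  [1, 0, 0.2, 0, 0],
  [1, 0, 0.2, 0, 0],
  [1, 0, 0.1, 0, 0],
  [1, 0, 0, 0, 0],
  [1, 0, 0, 0, 0],
])

```text
time_s: 22.85
eef_pos: [565.4, -64.6, 108.5]
orientation: [-0.0, -0.15, 0.989, 0.0]
contact_force: [-1.6, 3.8, 1.3]
gripper_width: 53.0
gripper_force: 1.9
```

Emit:
play_rows([
  [1, 0, 0, 0, 0],
  [1, 0, 0, 0, 0],
  [1, 0, 0, 0, 0],
  [1, 0, 0, 0, 0],
  [1, 0, 0, 0, 0],
])

```text
time_s: 23.27
eef_pos: [566.8, -66.1, 108.6]
orientation: [0.001, -0.15, 0.989, -0.001]
contact_force: [-0.5, -0.3, -0.6]
gripper_width: 83.5
gripper_force: 0.0
```

Emit:
play_rows([
  [0.2, 0, 0, 0, 0],
  [0.2, 0, 0, 0, 0],
  [0.2, 0, 0, 0, 0],
  [0.2, 0, 0, 0, 0],
  [0.2, 0, -0.25, 0, 0],
])

```text
time_s: 23.68
eef_pos: [565.9, -65.0, 109.0]
orientation: [-0.0, -0.149, 0.989, 0.002]
contact_force: [-1.5, 10.8, 8.3]
gripper_width: 61.4
gripper_force: 5.4
```

Emit:
play_rows([
  [0.2, 0, 0, 0, 0],
  [0.2, 0, 0, 0, 0],
  [0.2, 0, 0, 0, 0],
])

```text
time_s: 23.93
eef_pos: [565.6, -64.3, 109.3]
orientation: [-0.001, -0.149, 0.989, 0.003]
contact_force: [-1.5, 10.4, 9.2]
gripper_width: 52.9
gripper_force: 5.1
```

Emit:
play_rows([
  [0.05, 0, 0, 0, 0],
  [0.05, 0, 0, 0, 0],
  [0.05, 0, 0, 0, 0],
  [0.05, 0, 0, 0, 0],
])

```text
time_s: 24.27
eef_pos: [565.3, -63.3, 109.5]
orientation: [-0.001, -0.149, 0.989, 0.003]
contact_force: [-1.8, 12.6, 9.5]
gripper_width: 46.2
gripper_force: 6.2
```

Emit:
play_rows([
  [-0.08, 0, 0, 0, 0],
  [-0.08, 0, 0, 0, 0],
  [-0.08, 0, 0, 0, 0],
  [-0.08, 0, 0, 0, 0],
  [-0.08, 0, 0, 0, 0],
])

```text
time_s: 24.68
eef_pos: [565.1, -62.8, 109.6]
orientation: [-0.001, -0.149, 0.989, 0.004]
contact_force: [-1.7, 12.4, 10.3]
gripper_width: 40.3
gripper_force: 6.8
```

```bash
python3 v.py
```

```text
t 24.68 pos [565.1 -62.8 109.6] q [-0.001 -0.149  0.989  0.004] F [-1.7 12.4 10.3] w 40.3 gf 6.8
scene pad_face [300.9 176.7] [ 2.6 64.4]
scene cork_block [308.8 182.5] [ 8.5 42.7]
scene trigger_bar [375.4 180. ] [ -10.3 -152.9]
wrist pad_face [572.8 218.7] [ 3.7 59.3]
wrist cork_block [539.3 214. ] [ 3.3 29.9]
wrist trigger_bar [347.6 253.2] [   1.1 -148.3]
```

Emit:
play_rows([
  [-0.22, 0, 0, 0, 0],
  [-0.22, 0, 0, 0, 0],
  [-0.22, 0, 0, 0, 0],
  [-0.22, 0, 0, 0, 0],
  [-0.22, 0, 0, 0, 0],
])

```text
time_s: 25.5
eef_pos: [564.8, -62.2, 109.6]
orientation: [-0.001, -0.149, 0.989, 0.004]
contact_force: [-1.7, 14.8, 11.8]
gripper_width: 34.2
gripper_force: 7.6
```

Emit:
play_rows([
  [-0.22, 0, 0, 0, 0],
  [-0.22, 0, 0, 0, 0],
  [-0.22, 0, 0, 0, 0],
  [-0.22, 0, 0, 0, 0],
  [-0.22, 0, 0, 0, 0],
])

```text
time_s: 25.92
eef_pos: [564.8, -62.2, 109.6]
orientation: [-0.001, -0.149, 0.989, 0.004]
contact_force: [-1.9, 15.5, 12.2]
gripper_width: 34.2
gripper_force: 7.6
```

```bash
python3 v.py
python3 - <<'E'
from h import *
S=get("scene");W=get("wrist");print(pin("flap_edge",S))
a=cv2.resize(S["img"][140:240,250:400],(450,300),interpolation=cv2.INTER_CUBIC)
b=cv2.resize(W["img"][150:290,430:640],(450,300),interpolation=cv2.INTER_CUBIC)
cv2.imwrite("pics/c7.png",np.vstack([a,b]))
E
```

```text
t 25.92 pos [564.8 -62.2 109.6] q [-0.001 -0.149  0.989  0.004] F [-1.9 15.5 12.2] w 34.2 gf 7.6
scene pad_face [302.  176.5] [ 4.9 62.1]
scene trigger_bar [374.8 178. ] [  -0.5 -148.5]
wrist pad_face [571.2 220.4] [ 5.3 58.5]
wrist cork_block [539.1 213. ] [ 2.5 30.5]
wrist trigger_bar [338.1 249.8] [  -1.1 -152.7]
[array([300.9, 182.1])]
```

View pics/c7.png

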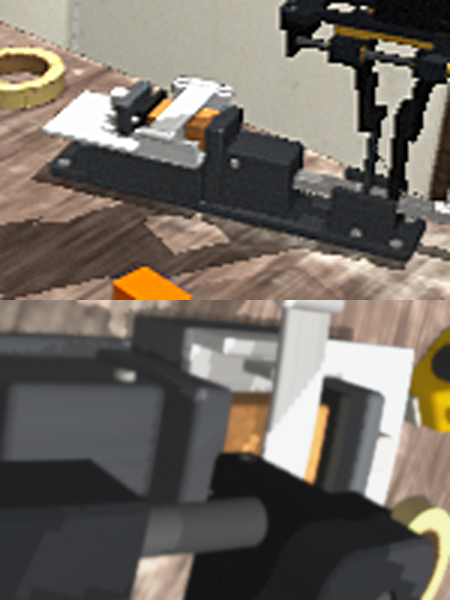

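The picture shows the flap lying level over the block, at about (195,105) in the upper half. In the lower half the cork sits tight between the fixed jaw at (215,420) and the pad at (345,430), and the fingers hold the trigger squeezed. The bar takes about 15 N against 7 N when free, so the pad is pressed in by about 7 mm. I am handing it in now.

```bash
python3 -c "
from cell import bot
print(bot.sign_off())"
```

```text
the job is handed in; nothing more can be done
None
```

I've handed the job in; the sign-off gave no verdict. The flap is shut, the cork is pinched against the fixed jaw with the pad springs in about 7 mm (estimated from the squeeze force), and the fingers still hold the trigger squeezed.

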